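Set the curing timer's left thumbwheel to 5 and start it

TASK

Roll the left thumbwheel of the curing timer with a fingertip until it has clicked to 5, leaving the right thumbwheel on the number it shows. Then press the start key and let it go; do not press it while another number shows on the left wheel.

Things in the scene. Friction and masses are not known exactly. Their poses are not given: they have to be found in the camera images.
- timer: Fixed grey box, 110 mm deep (x), 180 wide (y), flat aluminium panel on top at 58 mm. Origin: centre of its underside, on the bench; z up, -x faces the robot, y to the left seen from there; turned by up to 0.3 rad. On the panel, all at x = 0 of the box, from left to right: left thumbwheel, right thumbwheel, start key. The black wheels stand 17 mm out of the panel, 60 mm apart.
- left_wheel_top (a point): Fixed point 75 mm above the bench at the top of the left wheel (y = +50 mm, x = 0 of the box; same axes). The wheel turns about the box's y axis, 30 mm below. Toothed rim 14 mm wide (y), outer radius 30 mm. Joined to it, 7 to 20 mm to the left, is a drum (radius 23.5 mm) with white digits 0 to 9; the one on top, in line with a small black index bar on the panel, is the number set.
- right_wheel_top (a point): The same point of the right thumbwheel, which is just like the left one, at y = -10 mm of the box. Leave this wheel alone.
- left_wheel (a joint): Angle, rad: number shown times 0.628 (5 is 3.142; stops past 0 and 9). Ten round teeth, 6 mm thick, 5.5 mm high, lie midway between digits: at a whole number one is 8.3 mm before and one 8.3 mm behind the top. Pushing a tooth's side away from the robot (box +x), about 2 N, raises the number. Past half a step the wheel clicks on to the next number by itself when let go.
- right_wheel (a joint): Angle of the right wheel, same meaning; it is to stay as it is.
- right_wheel_mark (a point): Point on the rim of the right wheel, 30 mm from its axle, that turns with it (on top when the wheel shows 0).
- start_key (a joint): Travel of the start key, m: 0 up, 0.006 fully down; 4.5 N takes it fully down and it springs back.
- start_key_top (a point): Centre of the top of the round grey start key (22 mm across) in its black housing, 80 mm above the bench, at y = -66 mm of the box. It is pressed straight down.

How it is judged (in metres and radians):
On the way, in this order (a step that is already met when the one before it is completed fails the run):
1. the left wheel shows 5 (value of joint left_wheel between 2.942 and 3.342 rad), for 0.3 s.
2. the start key is pressed at least 3.5 mm down while the left wheel shows 5 (all of step 1 and value of joint start_key above 0.0035 m), for 0.05 s.
At the end, for the whole second after the job is handed in: The left wheel is at rest clicked on 5 (within 0.17 rad of 3.142), the start key has been pressed and is up again (less than 1.5 mm down), and the right wheel shows its first number (rim within 6 mm of where it was) (value of joint left_wheel between 2.972 and 3.312 rad and velocity of joint left_wheel between -0.1 and 0.1 rad/s and value of joint start_key below 0.0015 m and distance of right_wheel_mark from where it was at the start of the episode below 0.006 m); the robot touches nothing.
It fails at once if the right wheel is rolled off its number (rim moved more than 10 mm, about half a step) (distance of right_wheel_mark from where it was at the start of the episode above 0.01 m).
It fails at once if the start key is pressed (3.5 mm or more) while the left wheel does not show 5 (value of joint start_key above 0.0035 m and not (value of joint left_wheel between 2.892 and 3.392 rad)).
It also fails if it takes over 45 s, if anything falls off the work surface, if the arm or the gripper's body presses on something with over 40 N, if the wrist force passes 120 N, or if a joint passes its speed limit or range.

ROBOT

A 6-joint arm with a two-finger parallel gripper is mounted at the origin on a cart in front of the work surface, level with it; the furniture and walls round the work are solid. World frame = base frame: x ahead of the robot, y to its left, z up, the work surface at z = 0. Lengths are in m, angles in degrees, forces in N, time in s.
With the tool pointing down it reaches from about 0.4 to 0.825 m from the base axis. Payload 7 kg.
Tool frame: the origin (TCP) lies at the very end of the fingers, on their centre line; the grasp point (between the pads) lies 19 mm behind it; z points along the fingers, y is the line along which they close (so a half turn about z gives the same grasp; the last joint's range is limited). The gripper opens to 88 mm and grips with 3 to 60 N. Pads are 19 mm wide; open, the fingers measure 130 mm over their backs; the gripper's body (78 mm by 193 mm) begins 47 mm behind the grasp point.
Start: joints at [87.153, 20.546, 0.682, 0, -70.136, -16.507], TCP at [0.224, 0.637, 0.227] pointing down, gripper open.
Joint ranges: [-176.03, 176.03], [-82.01, 121.73], [-58.28, 71.71], [-173.87, 95.51], [-174.79, -0.11], [-173.66, 173.66]. Speed limits (degrees/s): [136.94, 136.94, 172.46, 180, 180, 180].

INTERFACE

Orientations are given as [roll, pitch, yaw] about the fixed x, y, z axes, in that order (R = Rz(yaw) Ry(pitch) Rx(roll)).
In Python, from plant import get_state, imaging, r, finder gives the robot as it stands.
- The arm moves only by the shell command python3 -m handwheel 'ROWS' [FORCE]. ROWS is JSON, a list of rows, each a list of 5 numbers: the closure, from 0 (fully open) to 1 (shut), then the shift along the world's x, y, z in cm, then the turn about the world's z in degrees. A call has 1 to 8 rows; each row is the pose to reach, as a shift and turn from the pose commanded when the call began; what a row does not reach only later rows make up. A row lasts 1/8 s, in which the tool goes at most 62.5 mm and 10.7 degrees, less where a joint would pass 70% of its speed; a pose out of reach is approached as far as the arm can. A call with a gripper value outside its range is refused whole. The fingers move at their own pace and stop on an object; FORCE is the grip in N (left out, the last holds). Time passes only in rows, so rows that repeat a pose let the fingers close. It gives the time, the measured TCP pose, the force, the opening and the grip force at its end, in the units of the state.
- get_state(): the state, without advancing time (a new reading comes with each control period).
- imaging.capture(name): name is "side" or "top" or "wrist"; returns (picture, depth): 480x640x3 uint8, red, green, blue; 480x640 float32, m along the optical axis (not along the pixel's ray), 0 where there is no reading.
- imaging.get_calibration(name): a dict with "fx", "fy", "cx", "cy" (pixels), "rvec" (rotation vector, rad) and "tvec" (3), from world to camera coordinates, as OpenCV has them; the wrist camera has in their place "hand_eye" (4x4, takes a point from camera to tool coordinates, whose origin is the TCP and whose axes are the flange's). Camera axes: x right, y down, z forward; pixel columns grow to the right and rows downward; lengths in m; the calibration is good to about 2 mm. A picture is of the moment at which its call begins: read the wrist's pose just before it. get_calibration takes no time and is no camera call.
- r.close_job(): hands the job in; it is judged then, once.
Trained networks look in the newest picture that a camera, given by its name, has taken for a name from the list of things; names that differ only in an ending like _2 or _b are one class to them, and where a whole thing is asked for, a point or a joint stands for the part that bears it (a point fixed in the world has none). Each returns a list of dicts, best first, with "p" (0 to 1); they miss things now and then, are a little off and sometimes report something else, mostly with a low value. They report only what shows in the picture. A call takes as long as a camera call.
- finder.cut_out(camera, query): "region" (480x640 bool, what is visible of it) and "pixel" ([column, row] in pixels, amid what is visible of it).
The state is a dict: "time_s": time; "joints": joint angles; "qd": joint speeds; "joint_torque": joint torques, N m; "tcp_pos": TCP position; "eef_rot": TCP orientation; "contact_force": force on the tool from outside, world axes, zero at the start; "moment": the same for the moment, N m; "gripper_width": finger opening in m; "gripper_force": force on a finger pad.
Only numpy, scipy, OpenCV 4.12 (cv2) and the standard library are available. Lean on these libraries where they do the work, as an engineer would, in place of code of your own. Each camera call takes 0.05 s, during which the arm holds its last target. There are 200 camera calls.

## Working session

There is one attempt and no reset: what is moved stays moved. The work goes in short steps, Python scripts to look and compute and a shell command to move; the robot and the scene stay as the last step left them, time stands still between calls to the robot, and variables do not carry over. Pictures are saved under pics/ and viewed, at most 10 in all, crops included, and the job is handed in when it is done.

```bash
mkdir -p pics; cat > h.py <<'E'
import numpy as np,cv2
from scipy.spatial.transform import Rotation as R
from plant import get_state,imaging,r,finder
def pose(c):
    k=imaging.get_calibration(c)
    if 'rvec' in k:
        M=cv2.Rodrigues(np.array(k['rvec'],float))[0];t=np.array(k['tvec'],float).ravel()
        return k,M.T,-M.T@t
    s=get_state();T=np.eye(4);T[:3,:3]=R.from_euler('xyz',s['eef_rot'],degrees=True).as_matrix();T[:3,3]=s['tcp_pos']
    T=T@np.array(k['hand_eye']);return k,T[:3,:3],T[:3,3]
def cloud(d,k,A,o):
    v,u=np.mgrid[:480,:640]
    P=np.stack([(u-k['cx'])/k['fx']*d,(v-k['cy'])/k['fy']*d,d],-1)
    return P@A.T+o
E
python3 - <<'E'
from h import *
print(get_state())
for c in ['top','side']:
    k,A,o=pose(c);im,d=imaging.capture(c);cv2.imwrite(f'pics/{c}0.png',im[...,::-1]);P=cloud(d,k,A,o)
    print(c,o,k['fx'])
    for q in ['timer','left_wheel','right_wheel','start_key']:
        for f in finder.cut_out(c,q)[:2]:
            m=f['region']&(d>0);print(q,round(f['p'],2),f['pixel'],m.sum(),np.median(P[m],0).round(4) if m.any() else '')
    m=(d>0)&(abs(P[...,2]-.058)<.004)&(P[...,0]>.3)
    if m.any():
        print(cv2.minAreaRect(P[m][:,:2].astype(np.float32)),m.sum())
E
```

```text
{'time_s': 0.0, 'joints': array([ 8.71518774e+01,  2.05890496e+01,  6.33636678e-01, -1.99144220e-02,
       -7.01370101e+01, -1.65068355e+01]), 'qd': array([ 0.04048738, -0.01265344, -0.03026918, -0.04241483,  0.02051716,
       -0.01095235]), 'joint_torque': array([-4.89119520e-04, -5.82713056e+01,  2.93052810e+01,  6.99779972e+00,
        6.86680040e-03, -1.43165621e-04]), 'tcp_pos': array([0.22357292, 0.63636954, 0.22564923]), 'eef_rot': array([ 1.79906067e+02, -8.31317109e-03, -1.93617328e+01]), 'contact_force': array([-0.25929245, -0.24106487, -0.2575673 ]), 'moment': array([ 0.0244252 , -0.05814912, -0.01212201]), 'gripper_force': 0.0, 'gripper_width': 0.08770884561808931}
top [0.53875201 0.23456528 0.9186519 ] 531.1091576033813
timer 0.72 [339.4, 241.0] 7369 [0.5721 0.2167 0.0584]
timer 0.58 [382.6, 235.4] 146 [0.5786 0.1517 0.0797]
left_wheel 0.86 [307.9, 244.1] 427 [0.5666 0.2709 0.0661]
left_wheel 0.3 [387.5, 233.4] 134 [0.5787 0.1505 0.0797]
right_wheel 0.56 [344.8, 242.2] 452 [0.5721 0.2111 0.0661]
start_key 0.58 [383.9, 233.7] 121 [0.5786 0.1505 0.0798]
((0.7131109237670898, 0.2746521830558777), (1.0169285535812378, 0.40563395619392395), 89.85969543457031) 7014
side [ 1.22271059 -0.13533514  0.45819081] 439.64258401806217
timer 0.68 [283.5, 266.6] 5138 [0.6087 0.197  0.0546]
left_wheel 0.71 [310.9, 244.4] 182 [0.5757 0.2661 0.0653]
right_wheel 0.51 [282.0, 254.8] 217 [0.5822 0.2073 0.0656]
start_key 0.54 [255.2, 255.1] 111 [0.5839 0.1484 0.0776]
((0.7096810340881348, 0.2830105721950531), (1.0551462173461914, 0.3960154056549072), 86.86961364746094) 3712
```

```bash
python3 - <<'E'
from h import *
im=cv2.imread('pics/top0.png');a=cv2.resize(im[190:290,270:420],None,fx=5,fy=5,interpolation=cv2.INTER_CUBIC);cv2.imwrite('pics/a.png',a)
k,A,o=pose('top');_,d=imaging.capture('top');P=cloud(d,k,A,o)
q=(abs(P[...,2]-.058)<.004)&(np.hypot(P[...,0]-.572,P[...,1]-.217)<.13)
rc=cv2.minAreaRect(P[q][:,:2].astype(np.float32));print(rc)
f=finder.cut_out('top','timer')[0]['region'];m=q&f;print(cv2.minAreaRect(P[m][:,:2].astype(np.float32)))
# high points
for lo,hi in((.068,.077),(.077,.085)):
    m=(P[...,2]>lo)&(P[...,2]<hi)&(np.hypot(P[...,0]-.572,P[...,1]-.217)<.1)
    n,l=cv2.connectedComponents(m.astype(np.uint8))
    for i in range(1,n):
        if (l==i).sum()>8: print(lo,(l==i).sum(),P[l==i].mean(0).round(4),cv2.minAreaRect(P[l==i][:,:2].astype(np.float32)))
E
```

```text
((0.5725088715553284, 0.21568086743354797), (0.10911350697278976, 0.17835065722465515), 5.646859645843506)
((0.5724006295204163, 0.21594566106796265), (0.10853403061628342, 0.17778722941875458), 5.497958183288574)
0.068 257 [0.579  0.1513 0.0703] ((0.5791866779327393, 0.15080969035625458), (0.035110559314489365, 0.03529980406165123), 88.9460678100586)
0.068 150 [0.5732 0.2093 0.0708] ((0.5730637311935425, 0.2125033438205719), (0.022531863301992416, 0.026328202337026596), 4.7913737297058105)
0.068 135 [0.5672 0.2688 0.071 ] ((0.5659140944480896, 0.2720390558242798), (0.023363595828413963, 0.026594864204525948), 8.129188537597656)
0.077 139 [0.5789 0.1506 0.0797] ((0.5790913105010986, 0.15087364614009857), (0.019900724291801453, 0.021019816398620605), 62.63637924194336)
```

View pics/a.png

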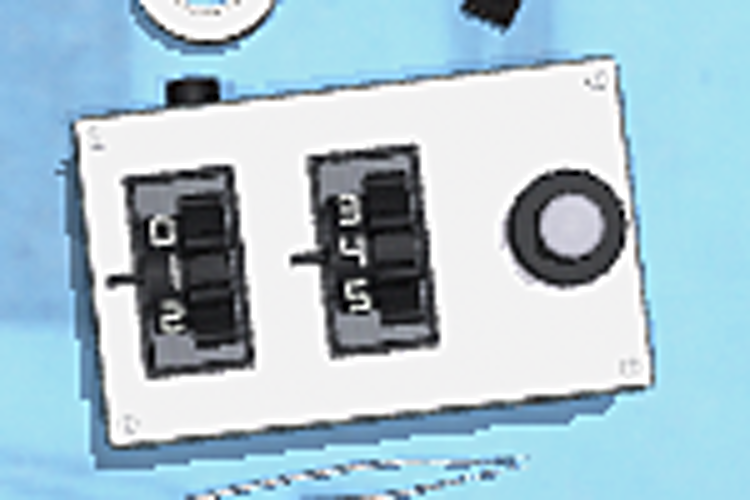

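The crop shows the left wheel on 1 (digit at crop px 175,270, in line with the index bar at 120,280), the right wheel on 4, and the key at (570,225). The box yaw is about 5.6°, so the wheel needs 4 steps up.

```bash
python3 - <<'E'
from h import *
k,A,o=pose('top');_,d=imaging.capture('top');P=cloud(d,k,A,o)
for x in np.arange(.2,.8,.1):
    print(round(x,1),[ (round(float(P[...,2][m].max()),2) if (m:=(d>0)&(abs(P[...,0]-x)<.05)&(abs(P[...,1]-y)<.05)).any() else None) for y in np.arange(0,.8,.1)])
E
python3 -m handwheel '[[1,3.9,-4.7,0,8],[1,7.9,-9.5,0,16],[1,11.8,-14.2,0,25],[1,15.7,-19,0,25],[1,19.7,-23.7,0,25],[1,23.6,-28.4,0,25],[1,27.5,-33.2,0,25],[1,31.4,-37.9,0,25]]' 20
```

```text
0.2 [None, 0.2, 0.18, 0.0, 0.0, -0.73, -0.73, -0.73]
0.3 [0.41, 0.33, 0.04, 0.01, 0.01, -0.73, -0.73, -0.73]
0.4 [0.41, 0.03, 0.04, 0.01, 0.01, -0.73, -0.73, -0.73]
0.5 [0.01, 0.06, 0.07, 0.07, 0.01, -0.22, -0.22, -0.02]
0.6 [0.02, 0.08, 0.08, 0.08, 0.0, -0.22, -0.22, 0.0]
0.7 [0.03, 0.01, 0.02, 0.02, 0.01, -0.23, -0.23, -0.03]
0.8 [0.03, 0.03, 0.03, 0.03, 0.03, -0.22, -0.23, -0.04]
time_s: 1.65
tcp_pos: [0.5388, 0.2562, 0.227]
eef_rot: [-180.0, -0.0, 5.7]
contact_force: [-0.0, 0.6, 0.8]
gripper_width: 0.013
gripper_force: 0.0
```

View pics/top0.png

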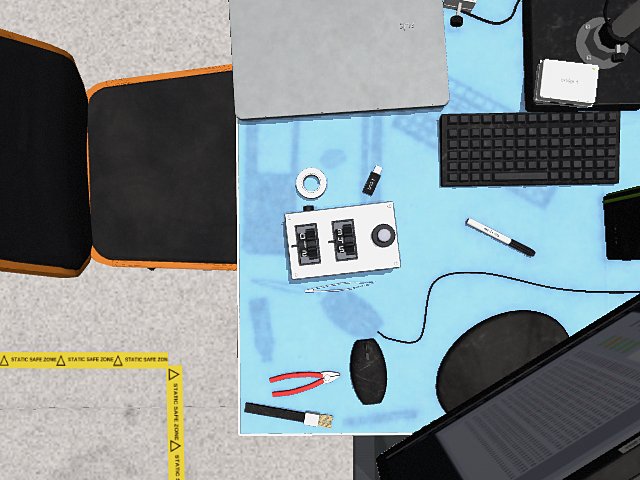

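The full view shows the timer standing clear at about (340,240), with the monitor at lower right out of the way. Next I lower the finger on the robot side of the left wheel.

```bash
python3 -m handwheel '[[1,0,0,-5,0],[1,0,0,-10,0],[1,0,0,-13,0],[1,0,0,-14.5,0],[1,0,0,-15.6,0],[1,0,0,-15.6,0],[1,0,0,-15.6,0]]'; python3 - <<'E'
from h import *
s=get_state();print(s['tcp_pos'],s['eef_rot'],s['gripper_width'])
im,d=imaging.capture('side');cv2.imwrite('pics/s1.png',cv2.resize(im[190:310,220:380,::-1],None,fx=5,fy=5,interpolation=cv2.INTER_CUBIC))
E
```

```text
time_s: 2.52
tcp_pos: [0.5383, 0.2584, 0.0717]
eef_rot: [-179.9, -0.1, 5.7]
contact_force: [-0.1, 0.4, 0.4]
gripper_width: 0.0005
gripper_force: 0.0
[0.53828807 0.25837972 0.07166992] [-1.79945901e+02 -8.66074762e-02  5.66351863e+00] 0.0004647795625756593
```

View pics/s1.png

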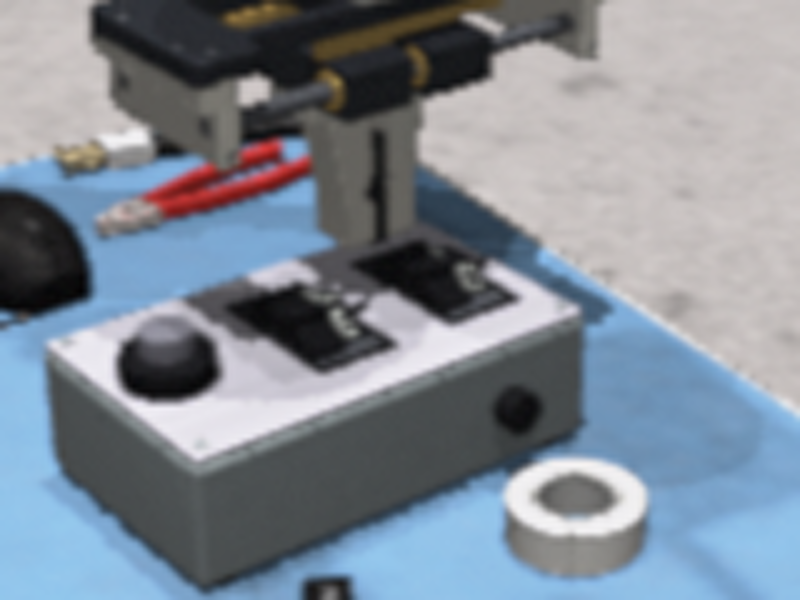

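The side picture shows the shut fingers standing behind the left wheel (tip about px 370,240), clear of the right wheel and the key. Now the first push.

```bash
python3 -m handwheel '[[1,0,0,-0.15,0],[1,0.5,0.05,-0.15,0],[1,0.8,0.08,-0.15,0],[1,1.1,0.11,-0.15,0],[1,1.1,0.11,-0.15,0]]'; python3 -m handwheel '[[1,0.3,0.03,0,0],[1,0.6,0.06,0,0],[1,0.6,0.06,0,0]]';  python3 -m handwheel '[[1,0.3,0.03,0,0],[1,0.3,0.03,0,0]]'
```

```text
time_s: 3.2
tcp_pos: [0.5489, 0.259, 0.0696]
eef_rot: [-180.0, -0.0, 5.6]
contact_force: [-4.1, 0.1, 5.4]
gripper_width: 0.0004
gripper_force: 2.5
time_s: 3.58
tcp_pos: [0.5547, 0.2595, 0.0697]
eef_rot: [180.0, 0.0, 5.7]
contact_force: [-5.5, 0.3, 7.6]
gripper_width: 0.0007
gripper_force: 5.7
time_s: 3.82
tcp_pos: [0.5577, 0.2598, 0.0708]
eef_rot: [180.0, -0.0, 5.7]
contact_force: [-8.0, -0.6, 18.1]
gripper_width: 0.0004
gripper_force: 9.6
```

```bash
python3 -m handwheel '[[1,0,0,1,0],[1,0,0,3,0],[1,-2,-0.2,5,0],[1,-6,-0.6,7,0],[1,-10,-1,7,0],[1,-10,-1,7,0],[1,-10,-1,7,0]]'; python3 - <<'E'
from h import *
print(get_state()['tcp_pos'])
im,d=imaging.capture('top');a=im[190:290,270:370,::-1];im,d=imaging.capture('side');b=im[220:280,270:340,::-1]
cv2.imwrite('pics/b.png',np.hstack([cv2.resize(a,(400,400),interpolation=cv2.INTER_CUBIC),cv2.resize(b,(400,400),interpolation=cv2.INTER_CUBIC)]))
E
```

```text
time_s: 4.7
tcp_pos: [0.4583, 0.2503, 0.1395]
eef_rot: [-180.0, -0.1, 5.7]
contact_force: [-0.1, 0.2, 0.3]
gripper_width: 0.0004
gripper_force: 0.0
[0.45830643 0.25029272 0.13951682]
```

View pics/b.png

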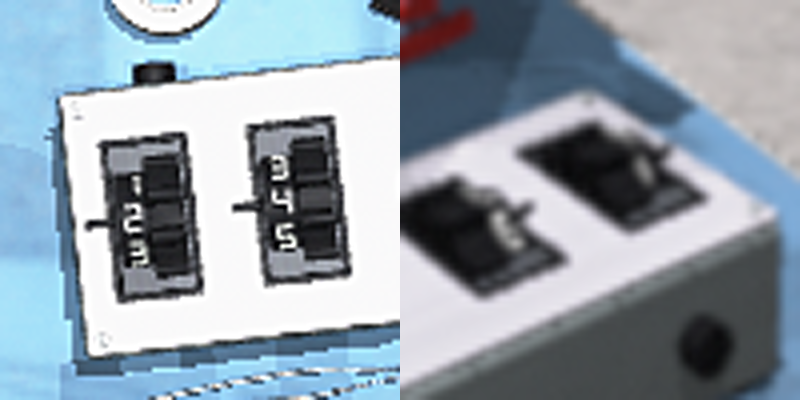

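The left wheel now shows 2 (px 135,215) and the right is still on 4. One cycle gives one step, so I repeat it.

```bash
python3 -m handwheel '[[1,5,0.5,-3,0],[1,8,0.8,-5.5,0],[1,8,0.8,-7,0],[1,8.9,0.89,-7,0],[1,9.4,0.94,-7,0],[1,9.7,0.97,-7,0],[1,10,1,-7,0],[1,10,1,-7,0]]'; python3 -m handwheel '[[1,0,0,1,0],[1,0,0,3,0],[1,-2,-0.2,3,0],[1,-2,-0.2,3,0],[1,-2,-0.2,0,0],[1,-2,-0.2,0,0]]'; python3 -m handwheel '[[1,0.9,0.09,0,0],[1,1.4,0.14,0,0],[1,1.7,0.17,0,0],[1,2,0.2,0,0],[1,2,0.2,0,0]]'; python3 -m handwheel '[[1,0,0,1,0],[1,0,0,3,0],[1,-2,-0.2,5,0],[1,-6,-0.6,7,0],[1,-10,-1,7,0],[1,-10,-1,7,0],[1,-10,-1,7,0]]'; python3 - <<'E'
from h import *
im,d=imaging.capture('top');a=im[190:290,270:370,::-1]
cv2.imwrite('pics/c.png',cv2.resize(a,(400,400),interpolation=cv2.INTER_CUBIC))
E
```

```text
time_s: 5.8
tcp_pos: [0.5583, 0.2602, 0.0716]
eef_rot: [-180.0, -0.1, 5.7]
contact_force: [-4.5, -2.4, 11.3]
gripper_width: 0.0004
gripper_force: 5.5
time_s: 6.55
tcp_pos: [0.5369, 0.2571, 0.0677]
eef_rot: [179.9, 0.2, 5.6]
contact_force: [0.4, 0.7, 0.1]
gripper_width: 0.0004
gripper_force: 0.0
time_s: 7.18
tcp_pos: [0.5584, 0.2603, 0.0713]
eef_rot: [-180.0, -0.1, 5.7]
contact_force: [-6.8, -1.8, 15.8]
gripper_width: 0.0006
gripper_force: 7.6
time_s: 8.05
tcp_pos: [0.4583, 0.2503, 0.1398]
eef_rot: [-180.0, -0.1, 5.7]
contact_force: [0.4, 0.2, -0.2]
gripper_width: 0.0004
gripper_force: 0.0
```

View pics/c.png

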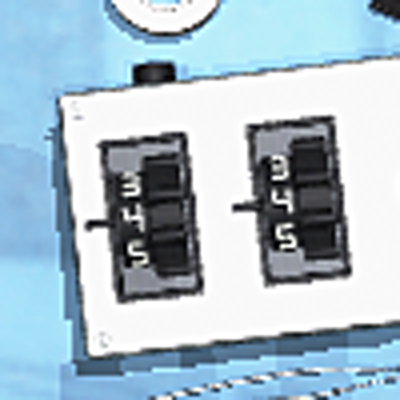

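The left wheel now shows 4 (px 130,215) and the right is still on 4. One more step.

```bash
python3 -m handwheel '[[1,5,0.5,-3,0],[1,8,0.8,-5.5,0],[1,8,0.8,-7,0],[1,8.9,0.89,-7,0],[1,9.4,0.94,-7,0],[1,9.7,0.97,-7,0],[1,10,1,-7,0],[1,10,1,-7,0]]'; python3 -m handwheel '[[1,0,0,1,0],[1,0,0,3,0],[1,-2,-0.2,5,0],[1,-6,-0.6,7,0],[1,-10,-1,7,0],[1,-10,-1,7,0],[1,-10,-1,7,0],[1,-10,-1,7,0]]'; python3 - <<'E'
from h import *
print(get_state()['tcp_pos'])
im,d=imaging.capture('top');a=im[190:290,270:370,::-1]
cv2.imwrite('pics/d.png',cv2.resize(a,(400,400),interpolation=cv2.INTER_CUBIC))
E
```

```text
time_s: 9.1
tcp_pos: [0.5583, 0.2603, 0.0716]
eef_rot: [-179.9, -0.1, 5.7]
contact_force: [-3.7, -2.4, 10.4]
gripper_width: 0.0006
gripper_force: 5.4
time_s: 10.1
tcp_pos: [0.4585, 0.2502, 0.1392]
eef_rot: [-180.0, -0.0, 5.6]
contact_force: [-0.0, -0.4, -0.3]
gripper_width: 0.0009
gripper_force: 0.0
[0.45845629 0.25018996 0.13924933]
```

View pics/d.png

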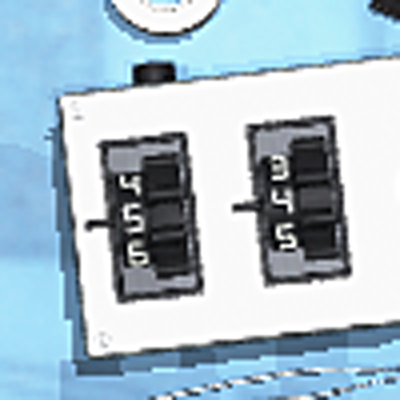

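The left wheel shows 5 (px 135,218) and the right is on 4. Now I move to the key.

```bash
python3 -m handwheel '[[1,4,-3.3,0,0],[1,8,-6.6,0,0],[1,12.1,-10,0,0],[1,12.1,-10,-3,0],[1,12.1,-10,-5,0],[1,12.1,-10,-5.4,0],[1,12.1,-10,-5.4,0]]'; python3 -m handwheel '[[1,0,0,-0.4,0],[1,0,0,-0.7,0],[1,0,0,-0.95,0],[1,0,0,-0.95,0]]'
```

```text
time_s: 11.02
tcp_pos: [0.5791, 0.1498, 0.085]
eef_rot: [180.0, 0.0, 5.6]
contact_force: [0.5, -0.1, 1.1]
gripper_width: 0.0005
gripper_force: 0.0
time_s: 11.52
tcp_pos: [0.5792, 0.1503, 0.076]
eef_rot: [-180.0, -0.1, 5.7]
contact_force: [0.5, 1.0, 3.3]
gripper_width: 0.0003
gripper_force: 1.7
```

```bash
python3 -m handwheel '[[1,0,0,-0.15,0],[1,0,0,-0.2,0],[1,0,0,-0.2,0],[1,0,0,-0.2,0]]'; python3 -m handwheel '[[1,0,0,2,0],[1,0,0,6,0],[1,-6,0,8,0],[1,-12,0,8,0],[1,-12,0,8,0],[1,-12,5,8,0],[1,-12,5,8,0]]'; python3 - <<'E'
from h import *
im,d=imaging.capture('top');a=im[190:290,270:420,::-1]
cv2.imwrite('pics/e.png',cv2.resize(a,None,fx=4,fy=4,interpolation=cv2.INTER_CUBIC))
k,A,o=pose('top');P=cloud(d,k,A,o);m=np.hypot(P[...,0]-.579,P[...,1]-.1505)<.006;print(P[m][:,2].mean())
E
```

```text
time_s: 12.02
tcp_pos: [0.5792, 0.1503, 0.0743]
eef_rot: [-180.0, -0.1, 5.7]
contact_force: [-0.5, 1.6, 8.4]
gripper_width: 0.0004
gripper_force: 3.6
time_s: 12.9
tcp_pos: [0.4592, 0.2019, 0.1534]
eef_rot: [180.0, -0.0, 5.8]
contact_force: [0.0, -0.9, -0.3]
gripper_width: 0.0002
gripper_force: 0.0
0.07999671194903263
```

View pics/e.png

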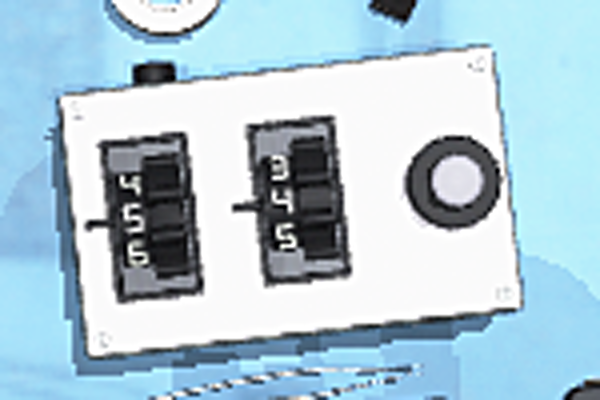

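The left wheel is on 5 (px 135,218), the right on 4 (px 283,203), and the key is up again (px 457,180; z = 80 mm). It bottomed out at 8 N.

```bash
python3 -c "from plant import r; print(r.close_job())"
```

```text
the job is handed in; nothing more can be done
None
```

The job is handed in: the left wheel was rolled from 1 to 5, the right wheel stayed on 4, and the start key was pressed fully down and sprang back up; the hand-in returned no verdict.

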